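# Refit a broken drill core in the logging cradle

### The job

Put the broken drill core back together in the logging cradle. Let the piece that stands on end down gently onto its sawn face on the worktop and let go of it, then take it afresh and set it in the cradle after the other two, its slanted break towards them. Nudge all three pieces flush and square against the back fence and slide the tail stop up so that the row is closed tight from the head stop to the tail stop, breaks fitting, without disturbing the other things on the worktop.

Things in the scene. Friction and masses are not known exactly. Their poses are not given: they have to be found in the camera images.
- cradle: logging cradle, fixed: plywood bed 130 mm (x) by 362 mm (y -185 to +177), 12 mm thick. Origin on the worktop under mid-bed; +y along the row to the head stop, +x to the back fence (face at x +31, 5 thick, 18 high above the bed, y -182 to +162). Head stop: face at y +150, x -32 to +30, 26 high. Rail behind the fence, 8 high. Flush pieces have their origin at x = +6 mm
- head_face (a point): point on the head stop's face, 12 mm above the bed and 25 mm in front of the fence (cradle frame x 6, y 150, z 24 mm)
- tail_stop (a joint): slide of the tail stop along the cradle, m: 0 = farthest from the head stop (310 mm between the faces), grows towards the head stop, up to 0.115; friction about 1.5 N, stays where it is left. The closed row is 218 mm long, so the stop touches it at 0.092
- tail_face (a point): point on the tail stop's face (looks to cradle +y), 12 mm above the bed, 25 mm in front of the fence. Stop plate 8 mm thick, cradle x -21 to +29, top 27.5 mm above the bed; an arm 20 mm wide runs from it back over the fence, top 28.5 mm above the bed, to a black shoe 40 mm long on the rail
- tail_knob (a point): middle of the upright round black knob on the tail stop, 22 mm in diameter, its top 56.5 mm and its underside 28.5 mm above the bed (this point 45 mm above the bed, 10 mm behind the stop's face); it does not turn
- core_a: grey drill core, two-thirds slab of a 50 mm core: flat sawn underside, round above, 50 mm wide, 33 high, sides upright from 1.5 to 14.5 mm above the sawn face, 0.28 kg, 72 long on its middle line. Origin mid sawn face, z out of the round side, y along the core. +y end square, to the head stop; -y end a break slanted 14 degrees in plan (y = -36 - 0.249 x). On the bed, askew, first in the row
- core_b: like core_a, 66 mm long on its middle line, 0.26 kg: +y end slanted by 14 degrees (y = +33 - 0.249 x mm, fits core_a), -y end slanted by 20 degrees (y = -33 - 0.364 x, fits core_c). Lies on the bed after core_a, its +y towards the head stop, askew and off the fence
- core_c: like core_a, 80 mm long on its middle line, 0.31 kg: +y end slanted by 20 degrees (y = +40 - 0.364 x mm, fits core_b), -y end sawn square. Stands on the worktop on its square end, local +y up, origin 40 mm up, sawn face (local -z) looking to the robot's left; right of the cradle's tail end
- core_a_head (a point): middle of core_a's square end (local y +36, z 12 mm)
- core_a_tail (a point): middle of core_a's slanted end (local y -36, z 12 mm)
- core_b_head (a point): middle of core_b's 14 degree end (local y +33, z 12 mm)
- core_b_tail (a point): middle of core_b's 20 degree end (local y -33, z 12 mm)
- core_c_head (a point): middle of core_c's slanted end (local y +40, z 12 mm)
- core_c_tail (a point): middle of core_c's square end (local y -40, z 12 mm)
- acid_dropper: bystander: white dropper bottle with red cap, 32 mm across, 98 mm tall, upright at the back right; origin under its middle
- folding_lens: bystander: folding hand lens, 42x38x14 mm, lying off the cradle's front right corner; origin under its middle
- dust_brush: bystander: flat brush 150 mm long, lying left of the cradle; origin under its middle
Not all that is in view belongs to the job. Leave any orange look-alike of the core_c alone.

How it is judged:
By the outcome, as a careful person would: the job done as asked, in the order asked, and still so for the second after the job is handed in, with the robot touching nothing.
It also fails if it takes over 72 s, if anything falls off the work surface, if the arm or the gripper's body presses on something with over 40 N, if the wrist force passes 120 N, or if a joint passes its speed limit or range.

### The arm

A 6-joint arm with a two-finger parallel gripper is mounted at the origin on a cart in front of the work surface, level with it; the furniture and walls round the work are solid. World frame = base frame: x ahead of the robot, y to its left, z up, the work surface at z = 0. Lengths are in mm, angles in degrees, forces in N, time in s.
With the tool pointing down it reaches from about 300 to 850 mm from the base axis. Payload 4.2 kg.
Tool frame: the origin (TCP) lies midway between the tips of the shut fingers; the grasp point (between the pads) lies 19 mm behind it; z points along the fingers, y is the line along which they close (so a half turn about z gives the same grasp; the last joint's range is limited). The gripper opens to 91 mm and grips with 3 to 60 N. Pads are 32 mm wide; open, the fingers measure 118 mm over their backs; the gripper's body (76 mm by 178 mm) begins 60 mm behind the grasp point.
Start: joints at [68.927, 18.312, 89.639, -0, 72.044, -1.146], TCP at [195.98, 540.588, 213.976] pointing down, gripper open.
Joint ranges: [-177.97, 177.97], [-48.28, 115.42], [12.27, 149.76], [-77.06, 257.06], [2.81, 150.46], [-146.56, 146.56]. Speed limits (degrees/s): [147.25, 147.25, 180, 180, 180, 180].

### API

Orientations are given as [roll, pitch, yaw] about the fixed x, y, z axes, in that order (R = Rz(yaw) Ry(pitch) Rx(roll)).
In Python, from workcell import env gives the robot as it stands.
- The arm moves only by the shell command python3 -m jog 'ROWS' [FORCE]. ROWS is a JSON object of lists of equal length, an entry for each row: "jaw": the finger opening in mm, from 0 to 91.2; "slide": the shift along the tool's x, y, z in units of 30 mm (1.0 is 30 mm), a list of three; "spin": the turn about the tool's z in units of 8 degrees (1.0 is 8 degrees). In form: {"jaw": [jaw, ...], "slide": [[dx, dy, dz], ...], "spin": [spin, ...]}. A call has 1 to 10 rows; each row shifts and turns the commanded pose from where the row before left it, along the tool's axes as they then stand; what a row does not reach is not made up. A row lasts 1/10 s, in which the tool goes at most 50 mm and 8.59 degrees, less where a joint would pass 70% of its speed; a pose out of reach is approached as far as the arm can. A call is refused whole if a number of a shift passes 1 or a number of a turn 1, either way. A call with a gripper value outside its range is refused whole. The fingers move at their own pace and stop on an object; FORCE is the grip in N (left out, the last holds). Time passes only in rows, so rows that do not move let the fingers close. It gives the time, the measured TCP pose, the force, the opening and the grip force at its end, in the units of the state.
- env.state(): the state, without advancing time (a new reading comes with each control period).
- env.grab_frame(name): name is "scene" or "top"; returns the picture (400x640x3 uint8, red, green, blue); there is no depth.
- env.camera_model(name): a dict with "fx", "fy", "cx", "cy" (pixels), "camera_from_world" (4x4, takes a point from world to camera coordinates). Camera axes: x right, y up, looking along -z (the intrinsics and any distortion apply to the point x, -y, -z); pixel columns grow to the right and rows downward; lengths in mm; the calibration is good to about 2 mm. A picture is of the moment at which its call begins. camera_model takes no time and is no camera call.
- env.job_done(): hands the job in; it is judged then, once.
The state is a dict: "time_s": time; "qpos": joint angles; "qvel": joint speeds; "effort": joint torques, N m; "ee_pos": TCP position; "ee_rot": TCP orientation; "force": force on the tool from outside, world axes, zero at the start; "torque": the same for the moment, N m; "gripper_width": finger opening in mm; "gripper_force": force on a finger pad.
Only numpy, scipy, OpenCV 4.12 (cv2) and the standard library are available. Lean on these libraries where they do the work, as an engineer would, in place of code of your own. Each camera call takes 0.05 s, during which the arm holds its last target. There are 200 camera calls.

## Working session

There is one attempt and no reset: what is moved stays moved. The work goes in short steps, Python scripts to look and compute and a shell command to move; the robot and the scene stay as the last step left them, time stands still between calls to the robot, and variables do not carry over. Pictures are saved under pics/ and viewed, at most 10 in all, crops included, and the job is handed in when it is done.

```bash
ls; mkdir -p pics; python3 - <<'E'
from workcell import env
import cv2
for n in("scene","top"):
    im=env.grab_frame(n)
    cv2.imwrite(f"pics/{n}0.png",im[:,:,::-1]); print(n,env.camera_model(n))
print(env.state())
E
```

```text
pics
scene {'fx': 364.4906772310771, 'fy': 364.4906772310771, 'cx': 314.2018808505465, 'cy': 204.77411445468866, 'camera_from_world': array([[ 7.51109517e-01, -6.60140949e-01, -6.95850197e-03,
        -4.00279242e+02],
       [ 4.52452839e-01,  5.07068806e-01,  7.33599110e-01,
        -2.87737506e+02],
       [-4.80750374e-01, -5.54161667e-01,  6.79546852e-01,
        -7.95320653e+02],
       [ 0.00000000e+00,  0.00000000e+00,  0.00000000e+00,
         1.00000000e+00]])}
top {'fx': 385.2772912887058, 'fy': 385.2772912887058, 'cx': 317.93047700762827, 'cy': 205.98318693128158, 'camera_from_world': array([[-1.38904998e-02, -9.99679171e-01,  2.11803739e-02,
        -2.47384309e+00],
       [ 9.92525160e-01, -1.12163525e-02,  1.21523663e-01,
        -5.35197332e+02],
       [-1.21247108e-01,  2.27100784e-02,  9.92362530e-01,
        -1.05716889e+03],
       [ 0.00000000e+00,  0.00000000e+00,  0.00000000e+00,
         1.00000000e+00]])}
{'time_s': 0.1, 'qpos': array([ 6.89265330e+01,  1.83459386e+01,  8.97016885e+01, -1.20226259e-03,
        7.20444447e+01, -1.14806369e+00]), 'qvel': array([ 0.0353511 ,  0.03412972, -0.18852088,  0.00359839,  0.0012493 ,
       -0.02737694]), 'effort': array([ 7.47109425e-04, -4.13334417e+01, -2.32509792e+01,  7.30628567e-02,
        4.22241865e-02, -4.41605630e-05]), 'ee_pos': array([195.81220775, 540.12421057, 213.20941255]), 'ee_rot': array([-1.79907924e+02, -7.01883355e-04,  1.60074968e+02]), 'force': array([ 0.20801631, -0.03959108,  0.28432559]), 'torque': array([-0.01583574,  0.03443958, -0.01430682]), 'gripper_force': 0.0, 'gripper_width': 91.02882579446663}
```

View pics/scene0.png

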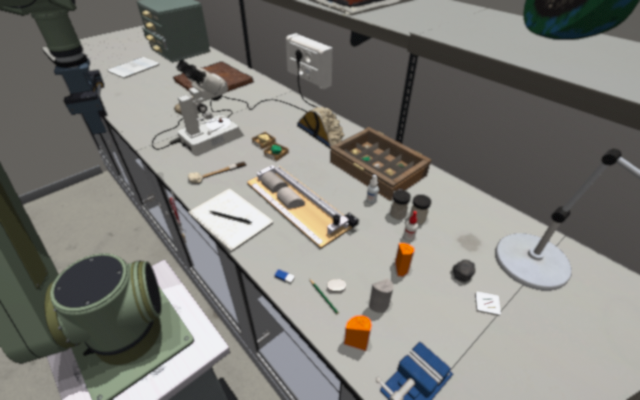

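View pics/top0.png

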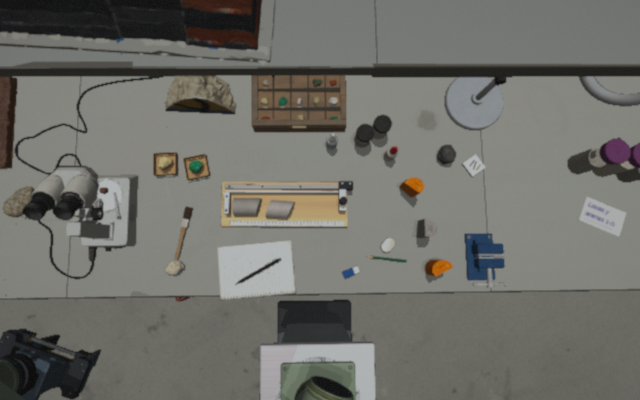

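The pictures show the cradle in the top view at about (222–352, 181–228), core_a at (245,207), core_b at (280,210), the tail stop at (345,195) and the standing grey core_c at (425,229). The orange look-alikes are at (413,186) and (438,268).

```bash
python3 - <<'E'
import cv2,numpy as np
t=cv2.imread("pics/top0.png");s=cv2.imread("pics/scene0.png")
r=lambda i,f:cv2.resize(i,None,fx=f,fy=f,interpolation=cv2.INTER_CUBIC)
a=r(t[175:235,215:358],5.5)   # 786x330
b=r(t[205:255,400:450],5);c=r(s[160:250,240:365],4) 
cv2.imwrite("pics/c1.png",a)
d=np.zeros((600,800,3),np.uint8); 
d[:400,:400]=r(t[208:248,405:445],10); d[:400,400:800]=r(s[272:322,360:410],8)
cv2.imwrite("pics/c2.png",d[:400]); cv2.imwrite("pics/c3.png",r(s[160:250,240:365],6))
E
```

```text
(no output)
```

View pics/c1.png

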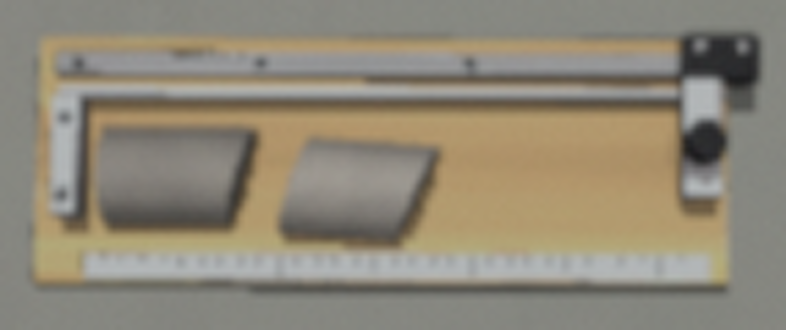

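View pics/c2.png

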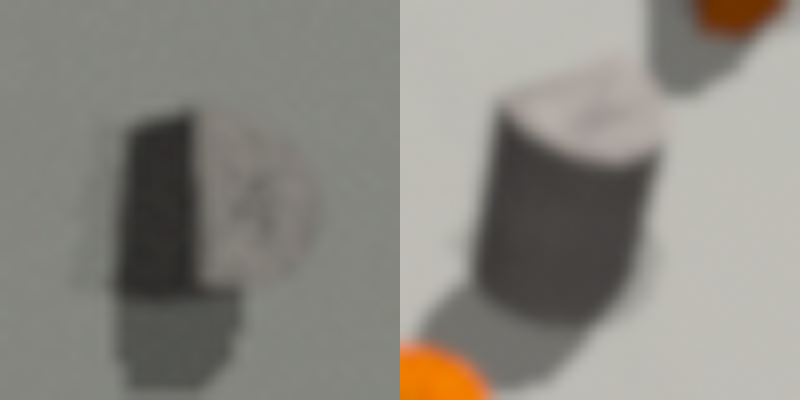

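Crop 1 is the cradle in the top view, with core_a at about (100–257, 128–230), core_b at (280–440, 138–242) and the stop plate at (682–720). In crop 2, core_c's sawn face runs from the base (120,292) to the top edge (195–205, 108–292).

```bash
cat > h.py <<'E'
import numpy as np
from workcell import env
from scipy.optimize import least_squares
M={n:env.camera_model(n) for n in("top","scene")}
def pix(n,p):
    m=M[n];q=m["camera_from_world"]@np.r_[p,1]
    return np.array([m["cx"]+m["fx"]*q[0]/-q[2],m["cy"]+m["fy"]*-q[1]/-q[2]])
def at(n,u,v,z):
    m=M[n];T=m["camera_from_world"];R=T[:3,:3];c=-R.T@T[:3,3]
    d=R.T@np.array([(u-m["cx"])/m["fx"],-(v-m["cy"])/m["fy"],-1]);return c+d*(z-c[2])/d[2]
def fit(n,loc,px,g):   # planar pose x,y,yawdeg of local points
    px=np.array(px,float)
    def w(s):
        a=np.radians(s[2]);R=np.array([[np.cos(a),-np.sin(a),0],[np.sin(a),np.cos(a),0],[0,0,1]])
        return [R@np.array(l,float)+[s[0],s[1],0] for l in loc]
    r=least_squares(lambda s:(np.array([pix(n,p) for p in w(s)])-px).ravel(),g)
    return r.x,r.fun.reshape(-1,2)
E
python3 - <<'E'
from h import *
np.set_printoptions(precision=1,suppress=True)
c1=lambda L:[(215+(u+.5)/5.5-.5,175+(v+.5)/5.5-.5) for u,v in L]
# cradle: bed corners, fence top front corners, head stop face corners
loc=[(65,177,12),(-65,177,12),(-65,-185,12),(31,150,30),(-32,150,38),(36,-100,30)]
px=c1([(40,38),(35,282),(728,287),(88,100),(80,215),(570,87)])
s,f=fit("top",loc,px,[600,100,0]);print("cradle",s);print(f)
for n,h,a,b,q in(("a",36,0,-.249,[(100,128),(103,228),(235,230),(257,130)]),("b",33,-.249,-.364,[(310,138),(282,235),(402,243),(440,150)])):
    t=lambda x,e,k:(x,e*h+k*x,12+12)
    loc=[t(25,1,a),t(-25,1,a),t(-25,-1,b),t(25,-1,b)]
    s2,f=fit("top",loc,c1(q),[s[0],s[1],s[2]])
    A=np.radians(s[2]);d=s2[:2]-s[:2]
    print(n,s2,"in cradle",d@[np.cos(A),np.sin(A)],d@[-np.sin(A),np.cos(A)],s2[2]-s[2]);print(f)
c2=lambda L:[(405+(u+.5)/10-.5,208+(v+.5)/10-.5) for u,v in L]
# standing: sx->world x, z->-y, heights
loc=[(-25,0,89.1),(25,0,70.9),(-25,0,0),(25,0,0)]
s3,f=fit("top",loc,c2([(205,290),(192,108),(118,294),(132,128)]),[500,-200,0]);print("c edge",s3);print(f)
c=lambda u,v:(360+(u-399.5)/8-.5,272+(v+.5)/8-.5)
print("scene top corners",[pix("scene",p) for p in[(s3[0]-25,s3[1],89.1),(s3[0]+25,s3[1],70.9)]],c(505,105),c(620,55))
for nm,u,v,z in(("orange1",413,186,40),("orange2",438,268,40),("lens",388,245,10),("dropper",392,152,95),("pencil",388,259,5)): print(nm,at("top",u,v,z)[:2])
E
```

```text
cradle [544.8  89.9  -0.9]
[[ 0.4 -0.1]
 [-0.1  0.4]
 [ 0.7 -0.1]
 [-0.6 -0.7]
 [-0.4  0.2]
 [-0.   0.3]]
a [535.2 194.3  -0.2] in cradle -11.098160251261382 104.31257070049726 0.6349364934032211
[[ 0.8  0.6]
 [-0.  -0.1]
 [-0.7 -0.6]
 [-0.1  0.1]]
b [527.7  99.1  -4.1] in cradle -17.251581728121756 9.032805006508344 -3.2087935402878474
[[ 0.   0.4]
 [-0.5  0. ]
 [-0.1 -0.1]
 [ 0.6 -0.3]]
c edge [ 468.7 -296.2   -6.1]
[[ 0.2 -0.4]
 [ 0.6 -0.2]
 [-0.2  0.5]
 [-0.6  0. ]]
scene top corners [array([373.7, 284.7]), array([387.8, 277. ])] (372.6875, 284.6875) (387.0625, 278.4375)
orange1 [ 588.4 -280.1]
orange2 [ 357.2 -339.7]
lens [ 423.1 -208.9]
dropper [ 673.3 -211.6]
pencil [ 383.3 -208.4]
```

```bash
python3 -m jog '{"jaw":[91,91,91,91,91,91,91,91,91,91],"slide":[[-1,0,0],[-1,0,0],[-1,0,0],[-1,0,0],[-1,0,0],[-1,0,0],[-1,0,0],[-1,0,0],[-1,0,0],[-1,0,0]],"spin":[0.95,0.95,0.95,0.95,0.95,0.95,0.95,0.95,0.95,0.95]}' 10
python3 -m jog '{"jaw":[91,91,91,91,91,91,91,91,91,91],"slide":[[-1,0.3,0],[-1,0.3,0],[-1,0.3,0],[-1,0.3,0],[-1,0.3,0],[-1,0.3,0],[-1,0.3,0],[-1,0.3,0],[-1,0.3,0],[-1,0.3,0]],"spin":[0,0,0,0,0,0,0,0,0,0]}'
```

```text
time_s: 1.1
ee_pos: [359.5, 313.4, 213.5]
ee_rot: [-180.0, 0.0, 83.7]
force: [0.4, 0.6, 0.8]
gripper_width: 90.8
gripper_force: 0.0
time_s: 2.1
ee_pos: [417.6, 5.8, 213.7]
ee_rot: [-180.0, -0.0, 84.1]
force: [0.5, 0.2, 0.4]
gripper_width: 91.2
gripper_force: 0.0
```

```bash
python3 -m jog '{"jaw":[91,91,91,91,91,91,91,91,91,91],"slide":[[-1,0.27,0],[-1,0.27,0],[-1,0.27,0],[-1,0.27,0],[-1,0.27,0],[-1,0.27,0],[-1,0.27,0],[-1,0.27,0],[-1,0.27,0],[-1,0.27,0]],"spin":[0,0,0,0,0,0,0,0,0,0]}'
python3 -m jog '{"jaw":[91,91,91,91],"slide":[[0,0,0.5],[0,0,0.5],[0,0,0.5],[0,0,0]],"spin":[0,0,0,0]}'
python3 - <<'E'
from h import *
import cv2
s=env.state();p=s["ee_pos"];print(p,s["ee_rot"],pix("top",p),pix("scene",p))
t=env.grab_frame("top")[195:275,390:470,::-1];c=env.grab_frame("scene")[230:330,330:430,::-1]
r=lambda i,k:cv2.resize(i,(k,k),interpolation=cv2.INTER_CUBIC)
cv2.imwrite("pics/g.png",np.hstack([r(t,400),r(c,400)]))
E
```

```text
time_s: 3.1
ee_pos: [467.2, -300.9, 213.5]
ee_rot: [-180.0, -0.0, 84.1]
force: [0.7, 0.1, -0.1]
gripper_width: 90.7
gripper_force: 0.0
time_s: 3.5
ee_pos: [465.9, -298.8, 166.5]
ee_rot: [-179.7, -0.2, 84.1]
force: [-0.5, -0.6, -0.4]
gripper_width: 91.2
gripper_force: 0.0
[ 465.91743458 -298.83589159  166.48383727] [-1.79718660e+02 -1.54060593e-01  8.40617868e+01] [436.23626117 225.8186815 ] [385.9563897  257.10681751]
```

View pics/g.png

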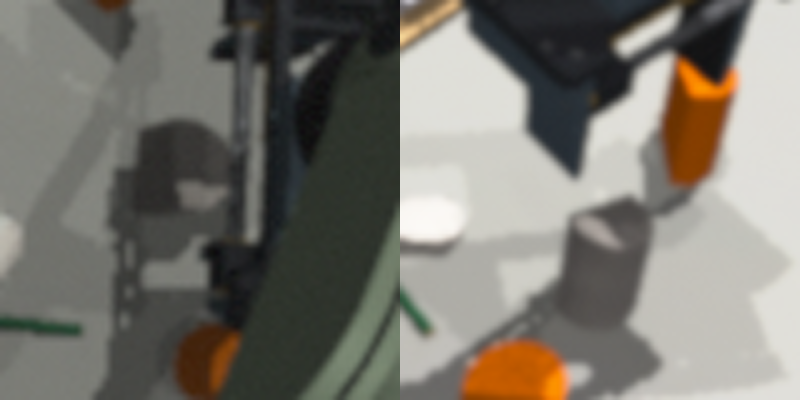

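The crop shows the open fingers straddling the standing core, with the orange pieces clear of them.

```bash
python3 -m jog '{"jaw":[91,91,91,91,91,91,91,91,91],"slide":[[-0.16,0.06,0.4],[0,0,0.5],[0,0,0.5],[0,0,0.5],[0,0,0.5],[0,0,0.5],[0,0,0.5],[0,0,0.27],[0,0,0]],"spin":[0,0,0,0,0,0,0,0,0]}'
python3 -m jog '{"jaw":[60,55,52,45,45,45,45,45],"slide":[[0,0,0],[0,0,0],[0,0,0],[0,0,0],[0,0,0],[0,0,0],[0,0,0],[0,0,0]],"spin":[0,0,0,0,0,0,0,0]}' 15
```

```text
time_s: 4.5
ee_pos: [468.3, -304.4, 57.8]
ee_rot: [-179.9, -0.1, 84.1]
force: [0.1, -0.4, 0.5]
gripper_width: 91.1
gripper_force: 0.0
time_s: 5.3
ee_pos: [468.3, -304.6, 59.0]
ee_rot: [-180.0, -0.0, 84.1]
force: [-1.9, 0.7, 4.1]
gripper_width: 49.9
gripper_force: 15.0
```

```bash
python3 -m jog '{"jaw":[45,45,45,45,45,45,45,45,45,45],"slide":[[0,0,-0.2],[0,0,-0.2],[0.3,0.2,0],[0.4,0.3,0],[0.4,0.3,0],[0.4,0.3,0],[0.4,0.3,0],[0.15,0.1,0],[0,0,0.15],[0,0,0]],"spin":[0,0,-0.3,-0.34,0,0,0,0,0,0]}'
python3 -m jog '{"jaw":[45,45,45],"slide":[[0,0,0.12],[0,0,0.08],[0,0,0]],"spin":[0,0,0]}'
```

```text
time_s: 6.3
ee_pos: [515.3, -244.5, 65.5]
ee_rot: [-179.9, -0.0, 89.2]
force: [-0.8, -0.9, -3.4]
gripper_width: 49.6
gripper_force: 15.0
time_s: 6.6
ee_pos: [515.3, -245.1, 59.8]
ee_rot: [-179.9, -0.0, 89.2]
force: [-0.3, 0.3, -3.3]
gripper_width: 49.5
gripper_force: 15.0
```

```bash
python3 -m jog '{"jaw":[45,45,45],"slide":[[0,0,0.04],[0,0,0.03],[0,0,0]],"spin":[0,0,0]}'
```

```text
time_s: 6.9
ee_pos: [515.8, -245.1, 59.0]
ee_rot: [180.0, 0.0, 89.2]
force: [-2.7, 0.4, 3.5]
gripper_width: 50.0
gripper_force: 15.0
```

```bash
python3 -m jog '{"jaw":[45,45,45,45,45,45,45,45,45,45],"slide":[[0,0,0],[0.187,0,-0.01],[0.187,0,-0.004],[0.186,0,0.02],[0.186,0,0.03],[0.18,0,0.05],[0.178,0,0.065],[0.167,0,0.08],[0.164,0,0.095],[0,0,0]],"spin":[0,0,0,0,0,0,0,0,0,0]}' 5
python3 - <<'E'
from h import *
import cv2
p=env.state()["ee_pos"];print(p)
c=env.grab_frame("scene");u,v=pix("scene",p).astype(int);print(u,v)
cv2.imwrite("pics/t.png",cv2.resize(c[v-40:v+50,u-50:u+70,::-1],None,fx=5,fy=5,interpolation=cv2.INTER_CUBIC))
E
```

```text
time_s: 7.9
ee_pos: [516.5, -200.8, 48.0]
ee_rot: [-180.0, -0.0, 89.2]
force: [-1.6, 0.7, 0.6]
gripper_width: 50.0
gripper_force: 5.0
[ 516.51549209 -200.82879985   47.9508463 ]
362 253
```

View pics/t.png

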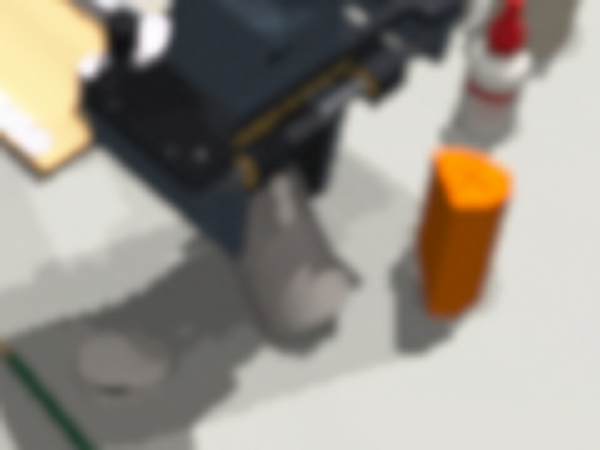

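The crop shows the core tilted by about 40°, its foot (300,330) still on the worktop and its head pivoting between the pads.

```bash
python3 -m jog '{"jaw":[45,45,45,45,45,45,45,45,45,45],"slide":[[0.15,0,0.11],[0.146,0,0.12],[0.13,0,0.135],[0.12,0,0.143],[0.105,0,0.155],[0.095,0,0.162],[0.075,0,0.17],[0.066,0,0.177],[0.045,0,0.18],[0.034,0,0.165]],"spin":[0,0,0,0,0,0,0,0,0,0]}'
python3 -m jog '{"jaw":[45,45],"slide":[[0,0,0],[0,0,0]],"spin":[0,0]}'
```

```text
time_s: 8.95
ee_pos: [517.0, -172.9, 2.7]
ee_rot: [180.0, 0.0, 89.2]
force: [-2.0, -0.4, 6.4]
gripper_width: 49.5
gripper_force: 5.0
time_s: 9.15
ee_pos: [516.8, -172.8, 2.6]
ee_rot: [-180.0, -0.0, 89.2]
force: [0.2, -0.6, -3.0]
gripper_width: 50.4
gripper_force: 5.0
```

```bash
python3 -m jog '{"jaw":[70,91,91,91,91,91,91,91,91],"slide":[[0,0,0],[0,0,0],[0,0,0],[0,0,0],[0,0,-0.5],[0,0,-1],[0,0,-1],[0,0,-1],[0,0,0]],"spin":[0,0,0,0,0,0,0,0,0]}'
python3 - <<'E'
from h import *
import cv2
c=env.grab_frame("scene");t=env.grab_frame("top")
u,v=pix("scene",[517,-195,15]).astype(int);a,b=pix("top",[517,-195,15]).astype(int);print(u,v,a,b)
r=lambda i:cv2.resize(i[:,:,::-1],(400,400),interpolation=cv2.INTER_CUBIC)
cv2.imwrite("pics/l.png",np.hstack([r(c[v-25:v+25,u-25:u+25]),r(t[b-25:b+25,a-25:a+25])]))
E
```

```text
time_s: 10.05
ee_pos: [519.7, -173.8, 112.2]
ee_rot: [179.5, 0.2, 89.2]
force: [-0.3, -0.3, -0.0]
gripper_width: 91.3
gripper_force: 0.0
360 260 382 212
```

View pics/l.png

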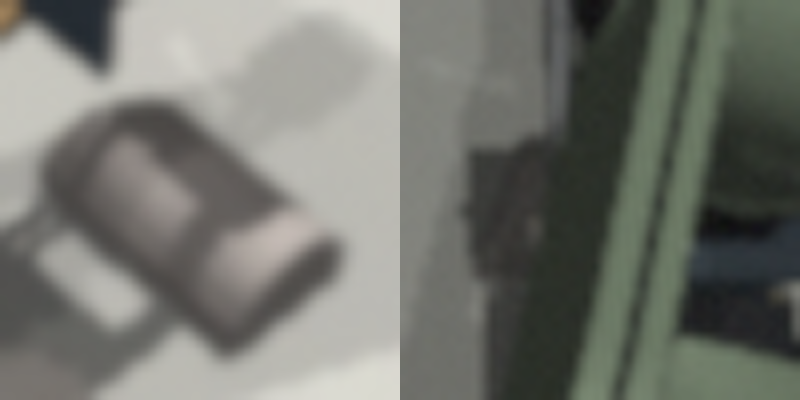

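The crop shows the core lying on its sawn face. The corners of its square end are at about (228,355) and (335,268) in the left crop.

```bash
python3 - <<'E'
from h import *
for u,v in((228,355),(335,268),(45,190)): print(at("scene",335+u/8-.4,235+v/8-.4,3)[:2])
E
```

```text
[ 488.31811184 -233.41033984]
[ 537.98017776 -233.08577258]
[ 491.35037342 -149.69736995]
```

```bash
python3 -m jog '{"jaw":[91,91,91,91,91,91,91],"slide":[[-0.35,-0.1,0.4],[-0.34,-0.09,0.7],[0,0,0.8],[0,0,0.8],[0,0,0.6],[0,0,0.33],[0,0,0]],"spin":[0,0,0,0,0,0,0]}'
python3 -m jog '{"jaw":[60,54,52,45,45,45,45],"slide":[[0,0,0],[0,0,0],[0,0,0],[0,0,0],[0,0,0],[0,0,0],[0,0,0]],"spin":[0,0,0,0,0,0,0]}' 20
```

```text
time_s: 10.85
ee_pos: [509.1, -193.2, 0.3]
ee_rot: [-179.8, -0.1, 89.2]
force: [-9.5, 4.7, 24.2]
gripper_width: 88.5
gripper_force: 12.7
time_s: 11.55
ee_pos: [510.9, -194.2, 0.3]
ee_rot: [180.0, 0.0, 89.2]
force: [-2.8, 0.2, 20.2]
gripper_width: 49.9
gripper_force: 25.3
```

```bash
python3 -m jog '{"jaw":[45,45,45,45,45],"slide":[[0,0,-0.3],[0,0,-0.8],[0,0,-1],[0,0,-0.9],[0,0,0]],"spin":[0,0,0,0,0]}'
python3 -m jog '{"jaw":[45,45,45,45,45,45,45,45,45],"slide":[[0.5,0,0],[1,0.1,0],[1,0.1,0],[1,0.1,0],[1,0.1,0],[1,0.1,0],[1,0.07,0],[0.4,0,0],[0,0,0]],"spin":[0,0,0,0,0,0,0,0,0]}'
```

```text
time_s: 12.05
ee_pos: [512.3, -194.4, 90.7]
ee_rot: [179.8, 0.1, 89.2]
force: [1.3, -0.5, -2.5]
gripper_width: 49.7
gripper_force: 20.0
time_s: 12.95
ee_pos: [529.3, 14.9, 87.1]
ee_rot: [-179.8, -0.0, 89.4]
force: [-0.5, -1.1, -3.7]
gripper_width: 50.1
gripper_force: 20.0
```

```bash
python3 -m jog '{"jaw":[45,45,45,45,45,45,45,45],"slide":[[-0.1,0,0.4],[0,0,0.7],[0,0,0.6],[0,0,0.4],[0,0,0.2],[0,0,0.1],[0,0,0.03],[0,0,0]],"spin":[0,0,0,0,0,0,0,0]}'
python3 - <<'E'
from h import *
import cv2
c=env.grab_frame("scene");t=env.grab_frame("top")
cv2.imwrite("pics/p.png",np.vstack([cv2.resize(c[165:245,240:360,::-1],(600,400),interpolation=cv2.INTER_CUBIC)]))
E
```

```text
time_s: 13.75
ee_pos: [531.4, 10.2, 16.6]
ee_rot: [179.9, -0.0, 89.2]
force: [-0.0, 0.6, -3.6]
gripper_width: 49.5
gripper_force: 20.0
```

View pics/p.png

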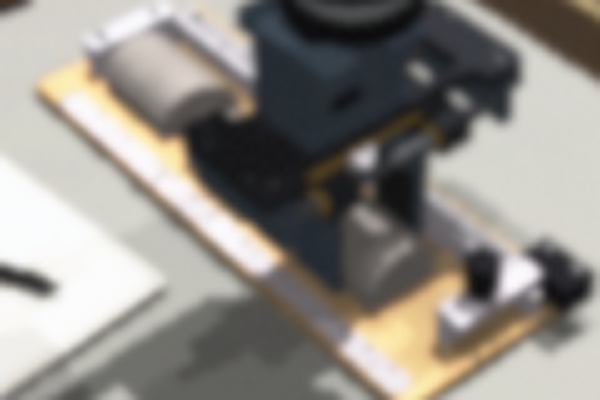

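```bash
python3 -m jog '{"jaw":[45,45,45],"slide":[[0,0,0.1],[0,0,0.05],[0,0,0]],"spin":[0,0,0]}'
python3 -m jog '{"jaw":[52,56,56,56,56,40,20,0,0,0],"slide":[[0,0,0],[0,0,0],[0,0,0],[0,0,-0.4],[0,0,-0.8],[0,-0.8,-0.4],[0,-0.8,0],[0,-0.2,0],[0,0,0],[0,0,0]],"spin":[0,0,0,0,0,0,0,0,0,0]}' 10
```

```text
time_s: 14.15
ee_pos: [531.1, 10.4, 12.3]
ee_rot: [180.0, -0.0, 89.2]
force: [-1.2, 0.9, 2.5]
gripper_width: 50.0
gripper_force: 22.7
time_s: 15.15
ee_pos: [477.9, 11.1, 59.8]
ee_rot: [179.9, -0.0, 89.2]
force: [1.1, 0.6, -0.5]
gripper_width: 18.6
gripper_force: 0.0
```

```bash
python3 -m jog '{"jaw":[0,0,0,0,0,0,0,0,0],"slide":[[0,0,0.5],[0,0,0.5],[0,0,0.4],[0,0,0],[0,0.3,0],[0,0.3,0],[0,0.2,0],[0,0.15,0],[0,0,0]],"spin":[0,0,0,0,0,0,0,0,0]}'
python3 -m jog '{"jaw":[0,0,0],"slide":[[0,0.07,0],[0,0.06,0],[0,0,0]],"spin":[0,0,0]}'
```

```text
time_s: 16.05
ee_pos: [505.9, 10.7, 17.9]
ee_rot: [180.0, -0.0, 89.2]
force: [-1.8, 0.2, 1.0]
gripper_width: 0.4
gripper_force: 0.8
time_s: 16.35
ee_pos: [508.8, 10.7, 17.7]
ee_rot: [-180.0, -0.0, 89.2]
force: [-4.0, -0.1, 3.4]
gripper_width: 0.8
gripper_force: 2.1
```

```bash
python3 -m jog '{"jaw":[0,0,0],"slide":[[0,0.06,0],[0,0.06,0],[0,0,0]],"spin":[0,0,0]}'
python3 -m jog '{"jaw":[0,0,0],"slide":[[0,0.06,0],[0,0.06,0],[0,0,0]],"spin":[0,0,0]}'
```

```text
time_s: 16.65
ee_pos: [513.3, 10.6, 17.7]
ee_rot: [179.9, -0.0, 89.2]
force: [-2.4, 0.8, 2.8]
gripper_width: 0.7
gripper_force: 1.6
time_s: 16.95
ee_pos: [514.4, 10.6, 17.5]
ee_rot: [-179.7, -0.0, 89.2]
force: [-7.2, -0.2, 7.2]
gripper_width: 0.4
gripper_force: 4.3
```

```bash
python3 -m jog '{"jaw":[0,0,0],"slide":[[0,0.06,0],[0,0.06,0],[0,0,0]],"spin":[0,0,0]}'
```

```text
time_s: 17.25
ee_pos: [514.4, 10.6, 17.5]
ee_rot: [-179.3, -0.0, 89.2]
force: [-15.5, 0.6, 14.4]
gripper_width: -0.1
gripper_force: 8.1
```

```bash
python3 -m jog '{"jaw":[0,0,0,0,0,0,0,0],"slide":[[0,-0.6,0],[0,-0.7,0],[0.6,0,0],[0.95,0,0],[0.95,0,0],[0.45,0,0],[0,0.3,0],[0,0,0]],"spin":[0,0,0,0,0,0,0,0]}'
python3 -m jog '{"jaw":[0,0,0,0,0,0,0],"slide":[[0,0.3,0],[0,0.2,0],[0,0.1,0],[0,0.1,0],[0,0.1,0],[0,0.06,0],[0,0,0]],"spin":[0,0,0,0,0,0,0]}'
```

```text
time_s: 18.05
ee_pos: [493.5, 99.3, 17.8]
ee_rot: [179.8, -0.0, 89.2]
force: [0.3, 0.1, 0.2]
gripper_width: 0.6
gripper_force: 0.0
time_s: 18.75
ee_pos: [515.7, 98.8, 17.5]
ee_rot: [-179.8, 0.0, 89.2]
force: [-5.1, -0.8, 3.0]
gripper_width: 0.7
gripper_force: 2.5
```

```bash
python3 -m jog '{"jaw":[0,0,0],"slide":[[0,0.07,0],[0,0.05,0],[0,0,0]],"spin":[0,0,0]}'
python3 -m jog '{"jaw":[0,0,0,0,0,0,0,0],"slide":[[0,-0.6,0],[0,-0.6,0],[0.6,0,0],[0.95,0,0],[0.95,0,0],[0.65,0,0],[0,0.3,0],[0,0,0]],"spin":[0,0,0,0,0,0,0,0]}'
python3 -m jog '{"jaw":[0,0,0,0,0,0,0],"slide":[[0,0.3,0],[0,0.2,0],[0,0.1,0],[0,0.1,0],[0,0.08,0],[0,0.06,0],[0,0,0]],"spin":[0,0,0,0,0,0,0]}'
```

```text
time_s: 19.05
ee_pos: [515.8, 98.8, 17.5]
ee_rot: [-179.4, 0.0, 89.2]
force: [-11.2, 0.6, 10.5]
gripper_width: 0.8
gripper_force: 6.4
time_s: 19.85
ee_pos: [497.2, 194.3, 18.0]
ee_rot: [179.8, -0.0, 89.2]
force: [0.1, -0.1, -0.3]
gripper_width: 0.4
gripper_force: 0.0
time_s: 20.55
ee_pos: [517.1, 193.0, 17.5]
ee_rot: [-179.6, 0.1, 89.2]
force: [-8.1, 0.4, 6.7]
gripper_width: 0.2
gripper_force: 4.5
```

```bash
python3 -m jog '{"jaw":[0,0,0,0,0,0,0,0,0],"slide":[[0,-0.5,0],[0,-0.2,-0.5],[-0.5,0,-1],[-1,0,-0.8],[-1,0,0],[-1,0.1,0],[-1,0.2,0],[-1,0.3,0],[-1,0.3,0]],"spin":[0,0,0,0,0,0,0,0,0]}'
python3 - <<'E'
from h import *
print(at("top",215+705.5/5.5-.5,175+140.5/5.5-.5,68)[:2])
E
```

```text
time_s: 21.45
ee_pos: [525.0, -3.0, 88.3]
ee_rot: [179.8, 0.0, 89.2]
force: [0.2, -0.9, 0.1]
gripper_width: 0.5
gripper_force: 0.0
[546.45712668 -76.84745395]
```

```bash
python3 -m jog '{"jaw":[0,0,0,0,0,0,0,0,0],"slide":[[-1,0.2,0],[-1,0.3,0],[-1,0.25,0],[-0.8,0.05,0],[0,0,0.5],[0,0,0.5],[0,0,0.4],[0,0,0],[0,0,0]],"spin":[0,0,0,0,0,0,0,0,0]}'
python3 -m jog '{"jaw":[0,0,0,0,0,0,0],"slide":[[0.2,0,0],[0.3,0,0],[0.3,0,0],[0.3,0,0],[0.3,0,0],[0.3,0,0],[0,0,0]],"spin":[0,0,0,0,0,0,0]}'
```

```text
time_s: 22.35
ee_pos: [546.5, -115.9, 45.2]
ee_rot: [179.9, 0.0, 89.2]
force: [-0.1, -0.4, 0.4]
gripper_width: 0.2
gripper_force: 0.0
time_s: 23.05
ee_pos: [546.4, -63.4, 44.6]
ee_rot: [-180.0, -0.0, 89.3]
force: [-0.1, 0.6, -0.4]
gripper_width: 0.4
gripper_force: 0.0
```

```bash
python3 -m jog '{"jaw":[0,0],"slide":[[0.15,0,0],[0.15,0,0]],"spin":[0,0]}'
python3 -m jog '{"jaw":[0,0],"slide":[[0.15,0,0],[0.15,0,0]],"spin":[0,0]}'
python3 -m jog '{"jaw":[0,0],"slide":[[0.15,0,0],[0.15,0,0]],"spin":[0,0]}'
```

```text
time_s: 23.25
ee_pos: [546.4, -56.3, 44.5]
ee_rot: [-180.0, 0.0, 89.2]
force: [-1.0, -4.7, 0.6]
gripper_width: 0.5
gripper_force: 2.0
time_s: 23.45
ee_pos: [546.6, -46.9, 44.5]
ee_rot: [-180.0, 0.0, 89.2]
force: [-1.0, -3.2, 0.2]
gripper_width: 0.3
gripper_force: 2.0
time_s: 23.65
ee_pos: [546.7, -38.1, 44.5]
ee_rot: [-180.0, 0.0, 89.2]
force: [-0.9, -5.8, -0.5]
gripper_width: 0.4
gripper_force: 2.7
```

```bash
python3 -m jog '{"jaw":[0,0,0],"slide":[[0.15,0,0],[0.15,0,0],[0.15,0,0]],"spin":[0,0,0]}'
python3 -m jog '{"jaw":[0,0],"slide":[[0.1,0,0],[0.1,0,0]],"spin":[0,0]}'
python3 -m jog '{"jaw":[0,0],"slide":[[0.07,0,0],[0.07,0,0]],"spin":[0,0]}'
```

```text
time_s: 23.95
ee_pos: [546.9, -24.6, 44.5]
ee_rot: [-180.0, 0.0, 89.2]
force: [-0.5, -5.3, 0.6]
gripper_width: 0.4
gripper_force: 2.7
time_s: 24.15
ee_pos: [547.0, -19.0, 44.5]
ee_rot: [-180.0, 0.1, 89.2]
force: [-0.6, -7.1, 1.0]
gripper_width: 0.7
gripper_force: 3.7
time_s: 24.35
ee_pos: [547.0, -14.9, 44.5]
ee_rot: [-180.0, 0.1, 89.2]
force: [-1.6, -7.4, 2.3]
gripper_width: 0.3
gripper_force: 3.6
```

```bash
python3 -m jog '{"jaw":[0,0],"slide":[[0.07,0,0],[0.07,0,0]],"spin":[0,0]}'
python3 -m jog '{"jaw":[0,0],"slide":[[0.04,0,0],[0.04,0,0]],"spin":[0,0]}'
```

```text
time_s: 24.55
ee_pos: [547.1, -11.5, 44.6]
ee_rot: [-180.0, 0.2, 89.3]
force: [-0.6, -15.8, 1.1]
gripper_width: 0.3
gripper_force: 7.3
time_s: 24.75
ee_pos: [547.2, -11.4, 44.6]
ee_rot: [-180.0, 0.4, 89.4]
force: [-1.2, -20.0, 1.0]
gripper_width: 0.3
gripper_force: 10.2
```

```bash
python3 -m jog '{"jaw":[0,0,0,0,0,0,0,0,0,0],"slide":[[-0.5,0,0],[0,-0.1,-0.8],[0,-0.6,-0.7],[0.3,-0.8,0],[0.9,-0.8,0],[0.9,0,0.2],[0.9,0,0.5],[0,0,0.8],[0,0,0.8],[0,0,0]],"spin":[0,0,0,0,0,0,0,0,0,0]}'
```

```text
time_s: 25.75
ee_pos: [476.9, 69.0, 18.3]
ee_rot: [-179.6, -0.0, 89.2]
force: [0.1, -0.1, 0.0]
gripper_width: 0.4
gripper_force: 0.0
```

```bash
python3 -m jog '{"jaw":[0,0,0,0,0,0],"slide":[[-0.2,0.3,0],[0,0.3,0],[0,0.3,0],[0,0.1,0],[0,0.1,0],[0,0,0]],"spin":[0,0,0,0,0,0]}'
python3 -m jog '{"jaw":[0,0,0],"slide":[[0,0.08,0],[0,0.08,0],[0,0,0]],"spin":[0,0,0]}'
python3 -m jog '{"jaw":[0,0,0],"slide":[[0,0.07,0],[0,0.07,0],[0,0,0]],"spin":[0,0,0]}'
```

```text
time_s: 26.35
ee_pos: [512.9, 61.9, 20.9]
ee_rot: [180.0, -0.0, 89.2]
force: [-0.4, -0.2, 0.4]
gripper_width: 0.3
gripper_force: 0.0
time_s: 26.65
ee_pos: [515.4, 61.8, 20.5]
ee_rot: [-179.8, 0.0, 89.2]
force: [-3.9, 0.3, 4.4]
gripper_width: 0.1
gripper_force: 2.6
time_s: 26.95
ee_pos: [515.5, 61.8, 20.4]
ee_rot: [-179.3, 0.0, 89.2]
force: [-13.0, 1.0, 11.8]
gripper_width: 0.5
gripper_force: 7.1
```

```bash
python3 -m jog '{"jaw":[0,0,0,0,0,0,0,0,0,0],"slide":[[0,-0.5,0],[0.7,0,0],[0.9,0,0],[0.8,0,0],[0,0.3,0],[0,0.1,0],[0,0,0],[0,0.08,0],[0,0.08,0],[0,0,0]],"spin":[0,0,0,0,0,0,0,0,0,0]}'
python3 -m jog '{"jaw":[0,0,0],"slide":[[0,0.07,0],[0,0.07,0],[0,0,0]],"spin":[0,0,0]}'
```

```text
time_s: 27.95
ee_pos: [516.6, 134.2, 20.0]
ee_rot: [-179.0, -0.1, 89.0]
force: [-18.7, 8.5, 12.3]
gripper_width: 0.5
gripper_force: 9.3
time_s: 28.25
ee_pos: [516.6, 134.2, 19.9]
ee_rot: [-178.5, -0.0, 89.0]
force: [-26.5, 9.8, 19.1]
gripper_width: 0.2
gripper_force: 13.9
```

```bash
python3 -m jog '{"jaw":[0,0,0,0,0,0,0,0,0,0],"slide":[[0,-0.5,0],[0.7,0,0],[0.9,0,0],[0.7,0,0],[0,0.3,0],[0,0.1,0],[0,0,0],[0,0.08,0],[0,0.08,0],[0,0,0]],"spin":[0,0,0,0,0,0,0,0,0,0]}'
python3 -m jog '{"jaw":[0,0,0],"slide":[[0,0.05,0],[0,0.05,0],[0,0,0]],"spin":[0,0,0]}'
```

```text
time_s: 29.25
ee_pos: [517.8, 204.8, 20.3]
ee_rot: [-178.4, -0.1, 88.9]
force: [-32.2, 17.4, 22.2]
gripper_width: 0.2
gripper_force: 17.3
time_s: 29.55
ee_pos: [517.8, 204.8, 20.3]
ee_rot: [-178.0, -0.1, 88.8]
force: [-37.4, 18.9, 27.9]
gripper_width: 0.3
gripper_force: 20.6
```

```bash
python3 -m jog '{"jaw":[0,0,0,0,0,0,0,0,0,0],"slide":[[0,-0.7,0],[0,0,-0.9],[0,0,-0.9],[-0.7,0,-0.6],[-1,0,0],[-1,0,0],[-1,0.3,0],[-1,0.4,0],[-1,0.4,0],[-1,0.4,0]],"spin":[0,0,0,0,0,0,0,0,0,0]}'
```

```text
time_s: 30.55
ee_pos: [556.5, -1.2, 92.8]
ee_rot: [179.9, 0.0, 89.2]
force: [0.5, -0.3, 0.3]
gripper_width: 0.6
gripper_force: 0.0
```

```bash
python3 -m jog '{"jaw":[0,0,0,0,0,0,0,0,0],"slide":[[-0.8,-0.3,0],[-0.1,0,0.3],[0,0,0.6],[0,0,0.6],[0,0,0.1],[0.2,0,0],[0.2,0,0],[0.1,0,0],[0,0,0]],"spin":[0,0,0,0,0,0,0,0,0]}'
python3 -m jog '{"jaw":[0,0,0],"slide":[[0.08,0,0],[0.08,0,0],[0.0,0,0]],"spin":[0,0,0]}'
```

```text
time_s: 31.45
ee_pos: [547.0, -11.8, 45.4]
ee_rot: [179.9, 0.2, 89.4]
force: [0.9, -8.0, -1.6]
gripper_width: 0.1
gripper_force: 3.4
time_s: 31.75
ee_pos: [547.1, -11.4, 45.6]
ee_rot: [179.9, 0.6, 89.5]
force: [0.3, -22.3, -1.7]
gripper_width: 0.3
gripper_force: 10.9
```

```bash
python3 -m jog '{"jaw":[0,0,0,0,0,0,0,0,0,0],"slide":[[-0.6,0,0],[0,0,-0.9],[0,0,-0.9],[-0.6,0,-0.9],[-1,0,-0.9],[-1,-0.4,-0.9],[-1,-0.6,0],[-1,-0.6,0],[-1,-0.6,0],[-1,-0.6,0]],"spin":[0,0,0,0,0,0,0,0,0,0]}'
python3 - <<'E'
from h import *
import cv2
c=env.grab_frame("scene");t=env.grab_frame("top")
cv2.imwrite("pics/tf.png",t[:,:,::-1]);cv2.imwrite("pics/sf.png",c[:,:,::-1])
f=lambda i,w,h:cv2.resize(i[:,:,::-1],(w,h),interpolation=cv2.INTER_CUBIC)
cv2.imwrite("pics/f.png",np.vstack([f(t[178:232,215:358],795,300),np.hstack([f(c[165:240,240:340],400,300),f(t[170:275,350:490],395,300)])]))
E
```

```text
time_s: 32.75
ee_pos: [459.0, -221.3, 180.8]
ee_rot: [179.9, 0.0, 89.2]
force: [0.5, -0.2, 0.2]
gripper_width: 0.3
gripper_force: 0.0
```

View pics/f.png

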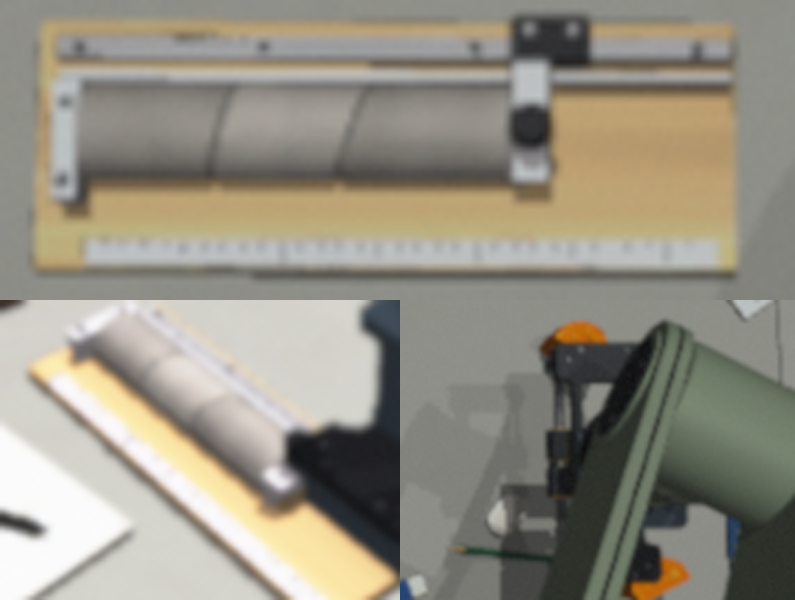

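The picture shows the row closed: the breaks at (220,130) and (352,130) fit, the pieces lie along the fence, and the stop bears on core_c at (513,130). The lens and the orange pieces are where they were.

```bash
python3 -c "
from workcell import env
print(env.job_done())"
```

```text
the job is handed in; nothing more can be done
None
```

The job is handed in at about 33 s: core_c was let down onto its sawn face, released, then taken afresh and set in the cradle, and the row is closed tight against the fence and both stops, with the lens and orange look-alikes left where they stood.

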